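Turn a vacuum pump just past compression and lock its crank

ROBOT

A 6-joint arm with a two-finger parallel gripper is mounted at the origin on a cart in front of the work surface, level with it; the furniture and walls round the work are solid. World frame = base frame: x ahead of the robot, y to its left, z up, the work surface at z = 0. Lengths are in m, angles in rad, forces in N, time in s.
With the tool pointing down it reaches from about 0.325 to 0.775 m from the base axis. Payload 5.5 kg.
Tool frame: the origin (TCP) lies between the finger pads; the fingertips stand 8 mm ahead of it and the grasp point (between the pads) lies 11 mm behind it (tcp_to_tips is the distance from the TCP to the fingertips, in m); z points along the fingers, y is the direction in which the jaws open and shut (so a half turn about z gives the same grasp; the last joint's range is limited). The gripper opens to 88 mm and grips with 3 to 60 N. Pads are 20 mm wide; open, the fingers measure 115 mm over their backs; the gripper's body (75 mm by 178 mm) begins 61 mm behind the grasp point.
Start: joints at [-1.271, 0.091, 1.231, -0, 1.82, -0.057], TCP at [0.21, -0.562, 0.231] pointing down, gripper open.
Joint ranges: [-2.87, 2.87], [-0.86, 2.18], [0.17, 2.46], [-1.51, 4.65], [0.06, 2.69], [-2.65, 2.65]. Speed limits (rad/s): [2.57, 2.57, 3.01, 3.14, 3.14, 3.14].

INTERFACE

Orientations are given as a unit quaternion [w, x, y, z].
In Python, from bench import * gives the robot as it stands. Calls block until the motion is done:
- move_to(position, orientation): joint-space move of the TCP to a pose.
- move_l(position, speed=0.15, orientation=None): straight line of the TCP; orientation=None keeps the orientation; speed is the mean speed in m/s.
- movej(angles): joint-space move.
- gripper_open() and close(): open the fingers fully, or close them until they stop; the grip force is fixed at half the most.
- hold(seconds).
- inverse_kinematics(position, orientation): joint angles nearest the present ones, or None.
- state(): the state.
- get_image(name): name is "scene" or "top" or "wrist"; returns a dict with "frame" (384x512x3 uint8, blue, green, red), "depth" (384x512 float32, m along the optical axis (not along the pixel's ray), 0 where there is no reading), "camera_matrix" (3x3 intrinsics, pixels), "view" (4x4, takes a point from world to camera coordinates). Camera axes: x right, y up, looking along -z (the intrinsics and any distortion apply to the point x, -y, -z); pixel columns grow to the right and rows downward; lengths in m; the calibration is good to about 2 mm. A picture is of the moment at which its call begins.
A pose or a line that the arm cannot do raises IKError and nothing moves.
- job_done(): hands the job in, once; it reports no verdict.
The state is a dict: "time": time; "joint_pos": joint angles; "dq": joint speeds; "joint_torque": joint torques, N m; "ee_pos": TCP position; "ee_rot": TCP orientation; "ft_force": force on the tool from outside, world axes, zero at the start; "moment": the same for the moment, N m; "finger_gap": finger opening in m.
Only numpy, scipy, OpenCV 4.12 (cv2) and the standard library are available. Lean on these libraries where they do the work, as an engineer would, in place of code of your own. Each camera call takes 0.05 s, during which the arm holds its last target.

TASK

The bench vacuum pump needs its crank locked at top dead centre before its head comes off. Take the black knob on the flywheel and turn it slowly clockwise (seen from above) until you feel the compression build up, peak and give way; stop just there, where the wheel stays put by itself when you let go, never letting it kick back or run on. Then push the red lock plunger gently fully home, without forcing it, and leave the other things on the bench alone.

Things in the scene. Friction and masses are not known exactly. Their poses are not given: they have to be found in the camera images.
- pump: Vacuum pump fixed to the bench: round grey motor, aluminium crankcase of 200 mm diameter, top face at 85 mm, upright shaft. Origin on the bench under the shaft axis, z up, -x its front. The finned cylinder lies along its +y (blue head to 187 mm from the shaft, brass ports up to 100 mm high); the red plunger stands at its -y. Place and turn vary by 15 cm and 50 degrees.
- shaft_top (a point): On the shaft axis, level with the top face of the flywheel, 112 mm above the bench. Steel flywheel, 140 mm diameter, 21 mm thick, hex nut 9 mm proud in its middle, yellow arrow in the running direction. Let go within about 5 degrees of dead centre it stays; let go earlier in the compression it kicks back, later it runs on, at over 2.5 rad/s.
- flywheel (a joint): Flywheel angle, rad, growing clockwise from above (running direction); at 0 the knob points to the pump's +y. Starts at -1.5 to -0.8; no end stops. The crank inside is keyed to it at an angle that varies and cannot be seen: the compression comes once a turn, its dead centre somewhere between +0.15 and +1.25. By hand keep under 2 rad/s and do not turn it backwards.
- knob_grip (a point): Mid-grip of the black knob: upright, 20 mm diameter, free to spin, 55 mm from the shaft axis, 115 to 155 mm above the bench. Seal drag here about 2.5 N. From 46 degrees before dead centre the resistance to turning rises, to some 12 N in all about 26 degrees before it, then falls evenly to the mere drag at dead centre; beyond, the air pushes the wheel on. At standstill the drag may not show.
- plunger_top (a point): Centre of the top of the red cap (24 mm diameter, 12 mm high) of the upright lock plunger, 86 mm from the shaft axis at the pump's -y; 148 mm above the bench when out, 128 mm when home, then 16 mm above the flywheel's top. The cap is sprung: it gives from 2 N, 2 N more for each mm, up to 6 mm, and comes back up when let go.
- lock_plunger (a joint): Travel of the plunger itself (without its sprung cap) down, m: 0 out, 0.02 fully home, on a stop. About 2.5 N of friction; stays where left. Its tip enters a countersunk slot in the crank that catches it within 8 degrees of dead centre and draws the wheel there as it goes in (5 to 9 N in all); at any other angle it stops on the crank after 1.5 mm. More than 25 N damages it.
- screwdriver: Loose cross-tip screwdriver with a red handle, 160 mm long, lying on the bench; bystander. Origin mid-length on the bench.
- label_roll: Loose roll of white labels, 58 mm diameter, 28 mm high; bystander. Origin under its centre.
- white_bottle: Loose white reagent bottle with a blue cap, 35 x 58 x 78 mm, behind the pump; bystander. Origin under its centre.
- brown_bottle: Loose brown reagent bottle with a green cap, 35 x 58 x 78 mm, behind the pump; bystander. Origin under its centre.

How it is judged:
On the way, in this order (a step that is already met when the one before it is completed fails the run):
1. the flywheel has been turned clockwise by the knob, the plunger still out (value of joint flywheel above 0 rad and value of joint lock_plunger below 0.004 m), for 0.2 s.
2. the lock plunger is home in the crank's slot (value of joint lock_plunger above 0.017 m), for 0.2 s.
At the end, for the whole second after the job is handed in: The plunger is pushed in by more than 17 of its 20 mm (only possible in the crank's slot, at dead centre) and stays there, and the flywheel stands still (under 0.05 rad/s) (value of joint lock_plunger above 0.017 m and velocity of joint flywheel between -0.05 and 0.05 rad/s); the robot touches nothing.
It fails at once if the flywheel kicks back (counter-clockwise faster than 2 rad/s) (velocity of joint flywheel below -2 rad/s).
It fails at once if the flywheel runs on or is spun (clockwise faster than 2.5 rad/s) (velocity of joint flywheel above 2.5 rad/s).
It fails at once if the flywheel is turned backwards, past -1.9 (value of joint flywheel below -1.9 rad).
It fails at once if the plunger is forced, with more than 25 N (contact force between the fingers and lock_plunger above 25 N).
It fails at once if a bystander is pushed more than 40 mm (distance of any of screwdriver, label_roll, white_bottle, brown_bottle from where it was at the start of the episode above 0.04 m).
It also fails if it takes over 58 s, if anything falls off the work surface, if the arm or the gripper's body presses on something with over 40 N, if the wrist force passes 120 N, or if a joint passes its speed limit or range.

## Working session

There is one attempt and no reset: what is moved stays moved. The work goes in short steps, each a Python script; the robot and the scene stay as the last script left them, time stands still between calls to the robot, and variables do not carry over. Pictures are saved under pics/ and viewed, and the job is handed in when it is done.

```bash
ls; mkdir -p pics
python3 - <<'E'
from bench import *
import cv2,numpy as np,pickle
s=state();print(s)
for n in ("scene","top"):
    d=get_image(n);cv2.imwrite(f"pics/{n}0.png",d["frame"]);pickle.dump(d,open(f"{n}0.pkl","wb"));print(n,d["camera_matrix"],d["view"])
E
```

```text
pics
{'time': 0.0, 'joint_pos': array([-1.27069821e+00,  9.18316969e-02,  1.23185441e+00,  2.86332480e-05,
        1.81983368e+00, -5.66942546e-02]), 'dq': array([ 2.40145874e-04,  3.83592686e-04, -7.14698459e-04,  6.37947850e-05,
        1.39271756e-03,  2.56860292e-03]), 'joint_torque': array([-2.85690447e-03, -4.46447325e+01, -4.06455910e+01,  6.95547019e-02,
        2.91593873e-02, -1.40750299e-04]), 'ee_pos': array([ 0.20948754, -0.56193406,  0.22954093]), 'ee_rot': array([-9.58125926e-04,  9.84128477e-01,  1.77454820e-01, -1.03203136e-04]), 'ft_force': array([-0.03971343,  0.39834378, -0.24439468]), 'moment': array([-0.01841374,  0.02799926, -0.00352607]), 'finger_gap': 0.08763212287990665}
scene [[360.40703894   0.         254.67578997]
 [  0.         360.40703894 191.10846651]
 [  0.           0.           1.        ]] [[ 0.91096566 -0.4123518   0.010371   -0.53572539]
 [ 0.31038416  0.70182527  0.64117311 -0.32964965]
 [-0.27166752 -0.58086769  0.76732619 -0.72096203]
 [ 0.          0.          0.          1.        ]]
top [[438.43607499   0.         252.52398051]
 [  0.         438.43607499 195.41408857]
 [  0.           0.           1.        ]] [[-0.022358   -0.99958274  0.01828864  0.06381167]
 [ 0.98411507 -0.01878209  0.17653543 -0.65245281]
 [-0.17611827  0.02194511  0.98412437 -1.21456573]
 [ 0.          0.          0.          1.        ]]
```

View pics/scene0.png

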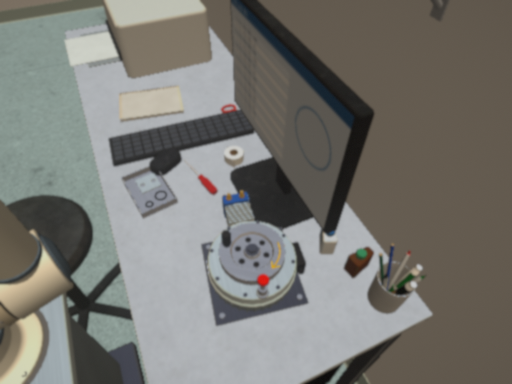

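View pics/top0.png

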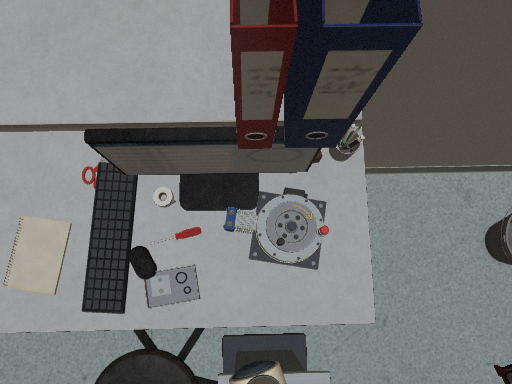

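Run:
```python
import cv2,pickle
d=pickle.load(open("top0.pkl","rb"))
f=d["frame"][60:310,110:410];cv2.imwrite("pics/topcrop.png",cv2.resize(f,None,fx=2.4,fy=2.4,interpolation=cv2.INTER_CUBIC))
```

```text
(no output)
```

View pics/topcrop.png

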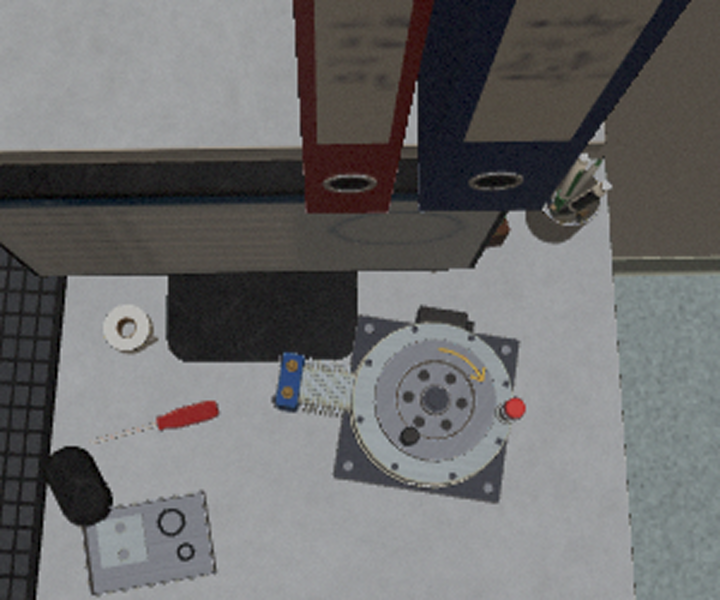

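```bash
cat > h.py <<'E'
import numpy as np,cv2,pickle
def proj(d,P):
    P=np.atleast_2d(P);V=d["view"];c=P@V[:3,:3].T+V[:3,3];c=c*[1,-1,-1];p=c@d["camera_matrix"].T;return p[:,:2]/p[:,2:]
def at_z(d,u,v,z):
    V=d["view"];R=V[:3,:3];o=-R.T@V[:3,3];r=np.linalg.inv(d["camera_matrix"])@[u,v,1];r=R.T@(r*[1,-1,-1]);return o+r*(z-o[2])/r[2]
def at_depth(d,u,v):
    V=d["view"];R=V[:3,:3];o=-R.T@V[:3,3];r=np.linalg.inv(d["camera_matrix"])@[u,v,1];r=R.T@(r*[1,-1,-1]);return o+r*d["depth"][int(v),int(u)]
E
python3 - <<'E'
import cv2,pickle
d=pickle.load(open("scene0.pkl","rb"))
f=d["frame"][175:335,180:390];cv2.imwrite("pics/scenecrop.png",cv2.resize(f,None,fx=3.7,fy=3.7,interpolation=cv2.INTER_CUBIC))
from h import *
t=pickle.load(open("top0.pkl","rb"))
for p in [(250,50),(265,120),(330,120),(250,155),(200,165),(110,160),(300,155),(120,130),(322,157)]: print(p,at_depth(t,*p).round(3))
E
```

```text
(250, 50) [0.607 0.07  0.982]
(265, 120) [0.608 0.05  0.816]
(330, 120) [ 0.607 -0.027  0.816]
(250, 155) [0.7   0.06  0.327]
(200, 165) [0.699 0.184 0.246]
(110, 160) [0.7   0.389 0.304]
(300, 155) [ 0.7   -0.057  0.322]
(120, 130) [0.724 0.326 0.449]
(322, 157) [ 0.78  -0.168  0.003]
```

Run:
```python
from h import *
t=pickle.load(open("top0.pkl","rb"));s=pickle.load(open("scene0.pkl","rb"))
f=lambda u,v:(u/2.4+110,v/2.4+60)
S=at_z(t,*f(435,400),.121);P=at_z(t,*f(515,408),.148);K=at_z(t,*f(410,436),.155);
print(S,P,K,np.linalg.norm(P-S),np.linalg.norm((K-S)[:2]))
a=(S-P)[:2];print(np.degrees(np.arctan2(a[1],a[0])))
B=at_z(t,*f(291,382),.08);b=(B-S)[:2];print(B,np.degrees(np.arctan2(b[1],b[0])),np.linalg.norm(b))
k=(K-S)[:2];print(np.degrees(np.arctan2(k[1],k[0])))
print(proj(s,[S,P,K])); print(((proj(s,[S,P,K])-[180,175])*3.7).round())
print("bottles",at_depth(t,*f(505,235)),at_depth(s,361,260),at_depth(s,329,245),"roll",at_depth(t,*f(145,330)),"screw",at_depth(t,*f(190,415)))
```

```text
[ 0.55379314 -0.05185587  0.121     ] [ 0.54026139 -0.13743427  0.148     ] [ 0.51126903 -0.01920773  0.155     ] 0.09075114185919315 0.05361157249732222
81.01472328751764
[0.58273399 0.11226666 0.08      ] 79.99944877010961 0.16665466958580363
142.4845280871539
[[250.53398504 247.24332878]
 [262.5004834  278.50466464]
 [224.82198112 233.11609371]]
[[261. 267.]
 [305. 383.]
 [166. 215.]]
bottles [ 0.76124555 -0.15210587  0.0616439 ] [ 0.77946116 -0.14820667  0.06046555] [ 0.74204257 -0.07947788  0.04571406] roll [0.65695724 0.29222058 0.02980102] screw [0.5522623  0.23813319 0.0181109 ]
```

View pics/scenecrop.png

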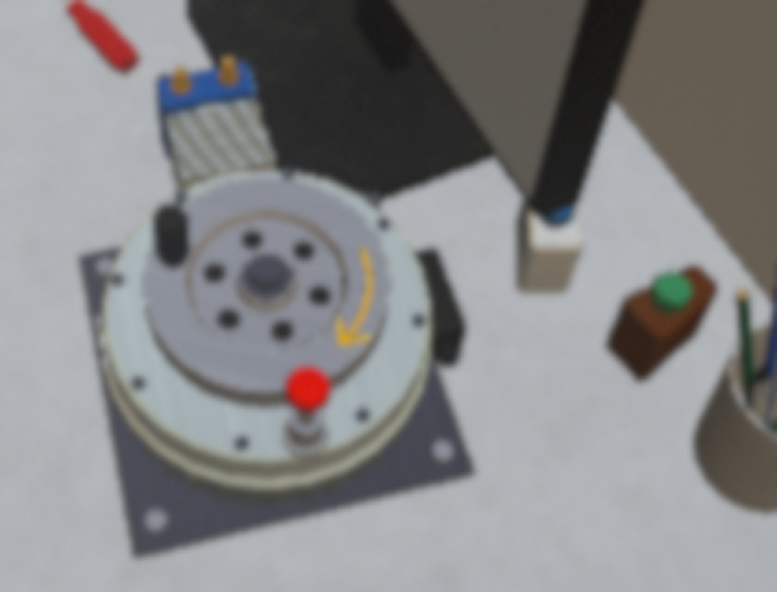

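```bash
cat >> h.py <<'E'
def quat(a):  # tool down, tool y axis at world (sin a, -cos a)
    return [0.0,np.cos(a/2),np.sin(a/2),0.0]
E
python3 - <<'E'
from bench import *
from h import *
q=quat(np.radians(15))
for p in [(.511,-.019,.131),(.608,-.043,.131),(.554+.01,.003,.131),(.45,-.06,.30),(.54,-.137,.2)]:
    j=inverse_kinematics(p,q);print(p,None if j is None else np.round(j,2))
move_to([.47,-.06,.29],q)
d=get_image("wrist");cv2.imwrite("pics/w1.png",d["frame"]);pickle.dump(d,open("w1.pkl","wb"))
s=state();print(s["time"],s["ee_pos"],s["ft_force"],s["joint_pos"])
S=np.array([.5538,-.0519,.121]);print(proj(d,[S,[.5403,-.1374,.148],[.511,-.019,.155]]))
E
```

```text
(0.511, -0.019, 0.131) [-0.1  -0.15  1.64 -0.    1.65  1.21]
(0.608, -0.043, 0.131) [-0.13  0.12  1.38 -0.    1.65  1.18]
(0.5640000000000001, 0.003, 0.131) [-0.06 -0.    1.5  -0.    1.64  1.25]
(0.45, -0.06, 0.3) [-0.21 -0.27  1.45 -0.    1.97  1.1 ]
(0.54, -0.137, 0.2) [-0.31 -0.03  1.41 -0.    1.76  1.  ]
2.2 [ 0.46999247 -0.06072196  0.28976118] [ 0.09223698  0.2161321  -0.13323163] [-2.00184598e-01 -2.24920064e-01  1.42738861e+00 -1.60852849e-04
  1.93956236e+00  1.10997828e+00]
[[274.41018643  96.63449321]
 [358.14779075 134.94028304]
 [229.48791756 133.49205231]]
```

View pics/w1.png

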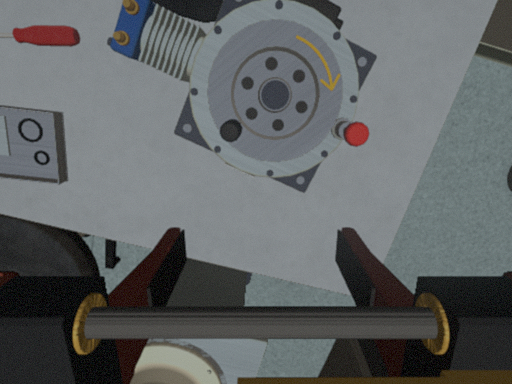

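Run:
```python
from h import *
d=pickle.load(open("w1.pkl","rb"))
cv2.imwrite("pics/w1c.png",cv2.resize(d["frame"][0:185,180:380],None,fx=3.2,fy=3.2,interpolation=cv2.INTER_CUBIC))
```

```text
(no output)
```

View pics/w1c.png

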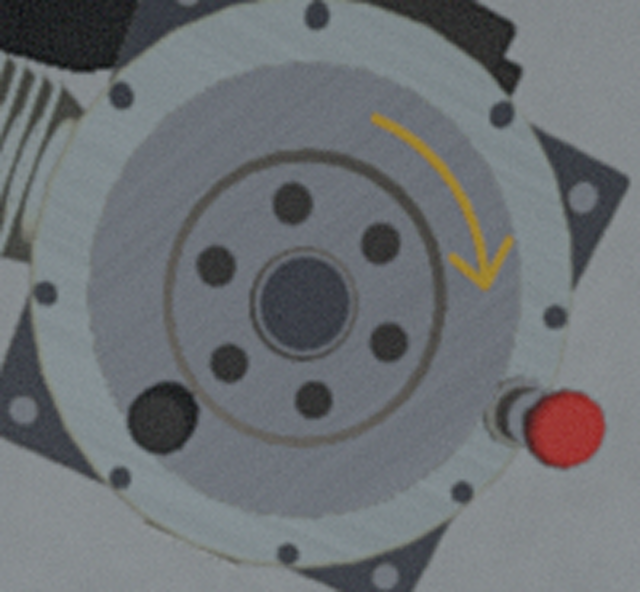

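Run:
```python
from h import *
d=pickle.load(open("w1.pkl","rb"))
f=lambda u,v,z:at_z(d,u/3.2+180,v/3.2,z)
S=f(305,303,.121);P=f(566,429,.148);K=f(160,420,.155);R=f(305,297,.113);print(S,R,P,K,np.linalg.norm((P-S)[:2]),np.linalg.norm((K-S)[:2]))
for a in (S-P,K-S): print(np.degrees(np.arctan2(a[1],a[0])))
```

```text
[ 0.55582438 -0.05227197  0.121     ] [ 0.55777651 -0.05210271  0.113     ] [ 0.54076726 -0.1359408   0.148     ] [ 0.51312215 -0.01899099  0.155     ] 0.08501288016778186 0.05413967736767678
79.79819173671589
142.06810102806935
```

Run:
```python
from bench import *
from h import *
q=quat(np.radians(15))
move_to([.5122,-.0185,.20],q)
move_l([.5122,-.0185,.131],speed=.1)
s=state();print(s["time"],s["ee_pos"],s["ft_force"])
close()
s=state();print(s["time"],s["ee_pos"],s["ft_force"],s["moment"],s["finger_gap"])
d=get_image("wrist");cv2.imwrite("pics/w2.png",d["frame"])
```

```text
3.55 [ 0.51256403 -0.01859998  0.13185125] [-0.06694244  0.0935067  -0.03089955]
4.6083 [ 0.51243389 -0.01887306  0.13101042] [ 2.12456565 -2.45397803 -0.65300792] [-0.31139266 -0.26272418  0.03216172] 0.01922695433098343
```

View pics/w2.png

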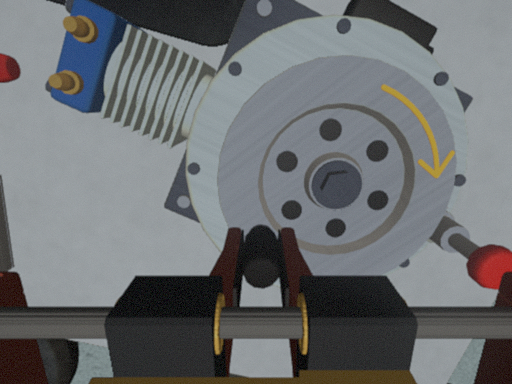

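```bash
cat > arc.py <<'E'
from bench import *
from h import *
import json,os
S=np.array([.5555,-.052]);F0=np.array([0.03,.2,-.1])
def load(): return json.load(open("arc.json")) if os.path.exists("arc.json") else dict(phi=142.2,r=.055,log=[])
def run(target,step=3.0,speed=.03,dwell=0.0,g=1e-4,stop=None):
    A=load()
    while A["phi"]>target+.01:
        A["phi"]=max(target,A["phi"]-step);c,s_=np.cos(np.radians(A["phi"])),np.sin(np.radians(A["phi"]))
        p=S+A["r"]*np.array([c,s_]);move_l([p[0],p[1],.131],speed=speed)
        if dwell: hold(dwell)
        st=state();e=st["ee_pos"];F=st["ft_force"]-F0
        v=e[:2]-S;pa=np.degrees(np.arctan2(v[1],v[0]));a=np.radians(pa)
        Fr=F[0]*np.cos(a)+F[1]*np.sin(a);Ft=-(F[0]*np.sin(a)-F[1]*np.cos(a))
        A["r"]=float(np.clip(A["r"]+g*Fr,.052,.058))
        row=[st["time"],A["phi"],pa,np.linalg.norm(v)*1e3,Ft,Fr,F[2],st["finger_gap"]*1e3,A["r"]*1e3]
        A["log"].append([float(x) for x in row]);print(np.round(row,2))
        json.dump(A,open("arc.json","w"))
        if stop and stop(A): break
E
python3 - <<'E'
from arc import *
run(118)
E
```

```text
[  4.91 139.2  139.3   54.34   1.54  -5.74  -2.74  19.56  54.43]
[  5.16 136.2  136.17  54.28   1.07  -2.9   -1.01  19.63  54.14]
[ 5.4100e+00  1.3320e+02  1.3302e+02  5.4240e+01  8.3000e-01 -3.1800e+00
  1.2000e-01  1.9340e+01  5.3820e+01]
[  5.66 130.2  129.88  54.16   1.2   -2.04   1.22  19.55  53.61]
[  5.91 127.2  126.79  54.11  -0.18   1.62   1.94  19.72  53.78]
[  6.16 124.2  123.79  54.1    0.45   1.09   1.94  19.52  53.88]
[  6.41 121.2  120.84  54.08   1.13   2.05   1.6   19.67  54.09]
[ 6.6600e+00  1.1820e+02  1.1782e+02  5.4070e+01 -1.0000e-01  6.7000e-01
  9.0000e-01  1.9690e+01  5.4160e+01]
[  6.91 118.   117.84  54.05   0.66   0.71   0.86  19.14  54.23]
```

Run:
```python
from arc import *
np.set_printoptions(suppress=True)
def stop(A):
    f=[r[4] for r in A["log"]];m=max(f); return m>5 and f[-1]<.65*m and f[-2]<.75*m
run(20,step=2.5,dwell=.1,stop=stop)
```

```text
[  7.26 115.5  115.43  54.08   0.7    0.28   0.23  19.62  54.26]
[  7.61 113.   112.8   54.09   0.97  -1.01   0.72  19.64  54.15]
[  7.96 110.5  110.28  54.09   1.13  -2.23   0.87  19.35  53.93]
[  8.31 108.   107.78  54.07   0.88   0.75   0.42  19.39  54.01]
[  8.66 105.5  105.29  54.07   0.28   0.21   0.98  19.23  54.03]
[  9.01 103.   102.79  54.05   0.72  -0.41   1.13  19.43  53.99]
[  9.36 100.5  100.29  54.04   0.75   0.76   1.27  19.68  54.06]
[ 9.71 98.   97.8  54.07 -0.24 -0.29  1.39 19.55 54.03]
[10.06 95.5  95.32 54.06  0.4  -0.27  1.6  19.06 54.01]
[10.41 93.   92.8  54.05  0.69  0.24  0.93 19.51 54.03]
[10.76 90.5  90.31 54.03  0.54  0.62  1.19 19.53 54.09]
[11.11 88.   87.8  54.07  0.23  1.28  0.21 19.55 54.22]
[11.46 85.5  85.3  54.1  -0.37 -0.42  1.39 19.26 54.18]
[11.81 83.   82.79 54.13  1.   -0.99  1.22 19.59 54.08]
[12.16 80.5  80.32 54.11  0.45 -1.58  1.42 19.51 53.92]
[12.51 78.   77.81 54.12  1.27  0.32  1.15 19.34 53.95]
[12.86 75.5  75.31 54.12  1.31  2.03  1.08 19.53 54.16]
[13.21 73.   72.78 54.16  0.12  1.26  1.75 19.37 54.28]
[13.56 70.5  70.26 54.19  0.0
[... 502 characters left out ...]
.9   0.28  3.68 19.24 54.27]
[17.06 45.5  47.08 54.47  8.63  0.24  5.15 19.63 54.29]
[17.41 43.   44.88 54.5  10.54 -1.48  5.05 19.05 54.14]
[17.76 40.5  42.66 54.54 10.87 -0.43  4.67 19.29 54.1 ]
[18.11 38.   40.39 54.54 11.54 -0.15  6.05 19.51 54.09]
[18.46 35.5  38.03 54.57 10.72 -0.58  4.8  19.41 54.03]
[18.81 33.   35.68 54.61 11.29 -0.12  4.8  19.76 54.02]
[19.16 30.5  33.18 54.66 11.27 -0.65  5.05 19.49 53.95]
[19.51 28.   30.65 54.66 12.67 -0.81  4.27 19.41 53.87]
[19.86 25.5  28.06 54.72 10.79  0.84  3.68 19.5  53.95]
[20.21 23.   25.31 54.75 10.35  0.24  3.9  19.77 53.98]
[20.56 20.5  22.44 54.78  8.45  0.8   2.71 19.77 54.06]
[20.91 20.   21.88 54.81  8.06 -0.58  2.79 19.48 54.  ]
```

Run:
```python
from arc import *
for n in ("wrist","top"):
    d=get_image(n);pickle.dump(d,open(n+"3.pkl","wb"))
    f=d["frame"]
    cv2.imwrite(f"pics/{n}3.png",f if n=="wrist" else cv2.resize(f[180:280,210:350],None,fx=5,fy=5,interpolation=cv2.INTER_CUBIC))
print(state()["ee_pos"],state()["ft_force"])
```

```text
[ 0.60636243 -0.03157951  0.13101371] [-2.04469075  8.55523287  3.60514066]
```

View pics/wrist3.png

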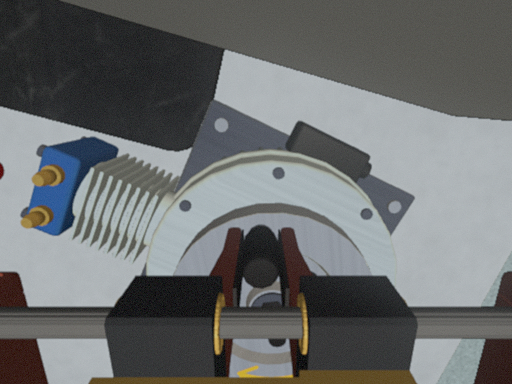

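View pics/top3.png

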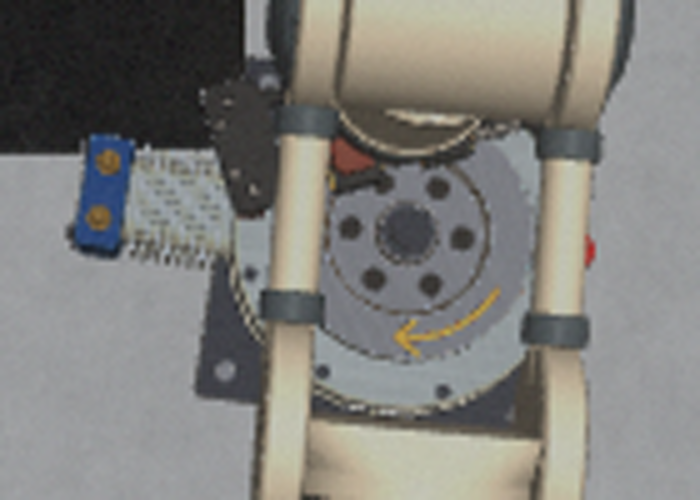

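Run:
```python
from h import *
w=pickle.load(open("w1.pkl","rb"));t=pickle.load(open("top3.pkl","rb"));t0=pickle.load(open("top0.pkl","rb"))
def ang(P,name):
    P=np.array(P)[:,:2];c=P.mean(0);v=P-c;a=np.degrees(np.arctan2(v[:,1],v[:,0]));z=np.exp(1j*np.radians(a*6)).mean();print(name,c,np.linalg.norm(v,axis=1).round(4),a.round(1),(np.degrees(np.angle(z))/6)%60)
ang([at_z(w,u/3.2+180,v/3.2,.112) for u,v in [(292,203),(380,243),(389,342),(313,400),(229,362),(216,265)]],"w1")
# now: opposite pairs
ang([at_z(t,u/5+210,v/5+180,.112) for u,v in [(438,188),(374,279),(350,228),(462,238)]],"top3")
ang([at_z(t0,u/2.4+110,v/2.4+60,.112) for u,v in [(452,375),(464,403),(446,424),(419,420),(407,397),(424,380)]],"top0")
```

```text
w1 [ 0.55561882 -0.05213886] [0.0303 0.0303 0.0305 0.0305 0.0301 0.0303] [  22.3  -37.8  -97.9 -158.2  141.9   82. ] 22.04386667575478
top3 [ 0.55483099 -0.05274271] [0.0308 0.0309 0.0309 0.0308] [-37.1 143.2  83.6 -96.1] 23.396557095345443
top0 [ 0.5549821  -0.05324325] [0.0347 0.033  0.03   0.03   0.0326 0.026 ] [ -35.7  -97.6 -158.3  139.3   83.2   27.9] 23.11072940361608
```

Run:
```python
from arc import *
np.set_printoptions(suppress=True)
def stop(A): return A["log"][-1][4]<2.5
run(12,step=1.5,dwell=.2,stop=stop)
```

```text
[21.46 18.5  20.13 54.82  8.7   1.19  2.08 19.22 54.12]
[21.91 17.   18.3  54.88  6.43  0.84  2.03 19.42 54.2 ]
[22.36 15.5  16.5  54.89  5.52  1.31  2.07 19.41 54.33]
[22.81 14.   14.47 54.93  4.51  1.73  2.66 19.51 54.51]
[23.26 12.5  12.42 54.91  3.84  2.88  1.31 19.35 54.8 ]
[23.71 12.   11.86 54.93  2.64  2.37  1.65 19.13 55.03]
```

Run:
```python
from arc import *
np.set_printoptions(suppress=True)
hold(.3);print(state()["ft_force"])
run(10,step=1,dwell=.3,g=2e-4)
d=get_image("top");pickle.dump(d,open("top4.pkl","wb"))
cv2.imwrite("pics/top4.png",cv2.resize(d["frame"][200:260,250:330],None,fx=8,fy=8,interpolation=cv2.INTER_CUBIC))
```

```text
[2.72877746 3.66727005 1.33410336]
[24.56 11.   10.9  54.96  3.05  2.02  2.11 20.17 55.44]
[25.11 10.    9.72 55.09  0.66 -3.55  3.65 19.76 54.73]
```

View pics/top4.png

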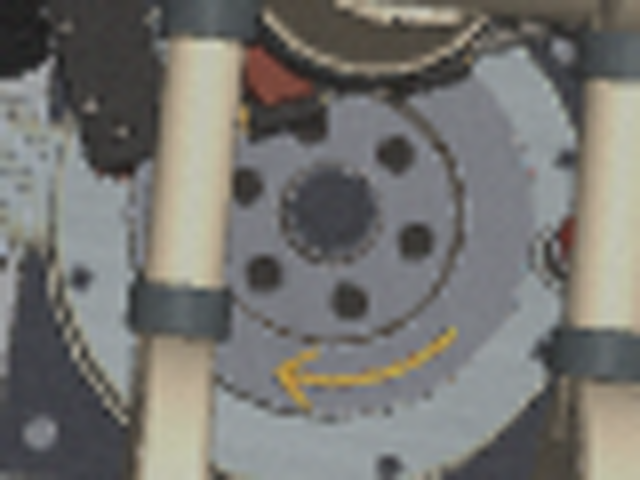

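Run:
```python
from arc import *
np.set_printoptions(suppress=True)
t=pickle.load(open("top4.pkl","rb"))
P=np.array([at_z(t,u/8+250,v/8+200,.112) for u,v in [(396,153),(264,273),(246,187),(416,241)]])[:,:2]
c=P.mean(0);v=P-c;print(c,np.degrees(np.arctan2(v[:,1],v[:,0])))
A=load();L=np.array(A["log"]);m=(L[:,2]<26);k=np.polyfit(L[m,2],L[m,4],1);print(k,[(f-k[1])/k[0] for f in (0,.6,1.5,2.5)])
run(9,step=1,dwell=.5,g=0); print(state()["ft_force"])
```

```text
[ 0.55471152 -0.05303677] [ -48.88672509  130.26637418   71.39101128 -109.2010541 ]
[ 0.56051952 -3.715596  ] [np.float64(6.628843241191458), np.float64(7.699278763168911), np.float64(9.304932046135093), np.float64(11.08899124943085)]
[25.91  9.    8.92 54.97  1.03  3.05  1.07 19.24 54.73]
[2.88679083 1.68778336 0.96814402]
```

Run:
```python
from arc import *
gripper_open()
s=state();print(s["time"],s["ee_pos"],s["ft_force"],s["finger_gap"])
d=get_image("wrist");cv2.imwrite("pics/w5.png",d["frame"])
e=s["ee_pos"];move_l([e[0],e[1],.24],speed=.12)
q=quat(np.radians(15))
move_to([.47,-.06,.29],q)
d=get_image("wrist");cv2.imwrite("pics/w6.png",cv2.resize(d["frame"][0:185,180:380],None,fx=3.2,fy=3.2,interpolation=cv2.INTER_CUBIC));pickle.dump(d,open("w6.pkl","wb"));print(state()["time"],state()["ft_force"])
```

```text
27.0417 [ 0.60956891 -0.04343624  0.13100024] [-0.48641179 -0.01216217 -0.41520068] 0.08764073587881564
28.85 [ 0.31006653  0.10967964 -0.30709561]
```

View pics/w5.png

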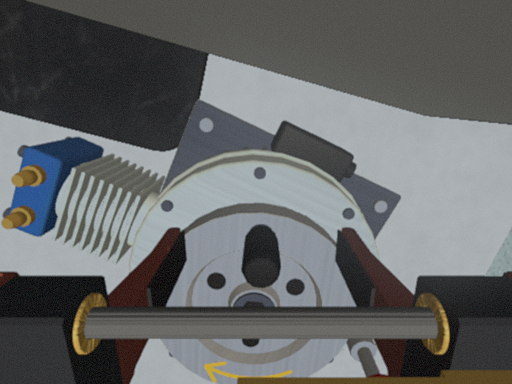

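View pics/w6.png

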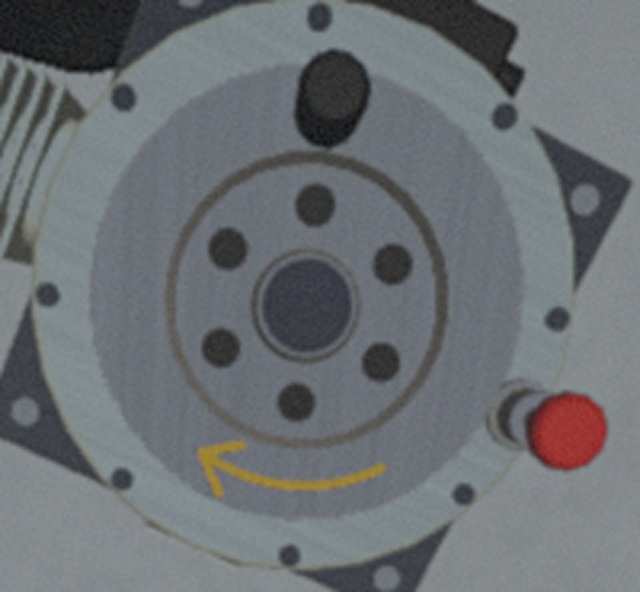

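Run:
```python
from arc import *
w=pickle.load(open("w6.pkl","rb"))
P=np.array([at_z(w,u/3.2+180,v/3.2,.112) for u,v in [(315,205),(296,401),(228,249),(380,362),(220,348),(393,264)]])[:,:2]
v=P-P.mean(0);a=np.degrees(np.arctan2(v[:,1],v[:,0]));print(a.round(1),np.mean((a+30)%60-30))
q=quat(np.radians(15))
close()
move_to([.5408,-.1367,.19],q)
f0=state()["ft_force"];print(f0,state()["finger_gap"])
move_l([.5408,-.1367,.160],speed=.05)
z=.158
while z>.131:
    z-=.001; move_l([.5408,-.1367,z],speed=.02)
    s=state();f=s["ft_force"]-f0;print(round(s["time"],2),round(s["ee_pos"][2]-.008,4),f.round(2))
    if f[2]>13: break
```

```text
[  10.  -170.1   70.  -110.2  130.1  -50.3] 9.912349485369754
[-0.32965612 -0.30382171  0.19826312] 0.00037623859523382033
31.88 0.1489 [ 0.22  0.47 -0.58]
32.12 0.1481 [0.78 0.87 1.44]
32.38 0.1471 [ 0.25 -0.45  0.73]
32.62 0.146 [0.01 0.31 0.72]
32.88 0.1449 [ 0.6  -0.14  1.26]
33.12 0.1439 [1.39 0.56 0.75]
33.38 0.1429 [ 1.63 -0.33  0.65]
33.62 0.1419 [ 0.75 -0.1   0.35]
33.88 0.1409 [ 1.17 -0.33  1.16]
34.12 0.1398 [ 0.38 -0.24  0.81]
34.38 0.1389 [1.94 0.48 1.63]
34.62 0.1379 [-0.24  0.59  0.3 ]
34.88 0.1371 [-0.68  0.44  1.78]
35.12 0.1362 [-0.07  0.37  3.69]
35.38 0.1352 [-1.24  1.29  5.44]
35.62 0.1342 [-1.34  1.12  4.75]
35.88 0.1331 [-0.95  0.95  5.02]
36.12 0.1319 [-1.6   0.94  4.43]
36.38 0.1304 [-0.31  0.29  2.18]
36.62 0.1294 [1.13 0.97 0.51]
36.88 0.1287 [-0.    1.05  0.76]
37.12 0.1281 [-0.57  0.45  2.93]
37.38 0.1273 [-1.66  0.24  3.3 ]
37.62 0.1264 [-2.21  1.69  6.21]
37.88 0.1258 [-3.35  0.87  6.75]
38.12 0.1251 [-3.23  1.47  8.37]
38.38 0.1245 [-3.72  2.25  9.24]
```

Run:
```python
from arc import *
move_l([.5408,-.1367,.1305],speed=.02);hold(.3);s=state();print(s["ee_pos"][2]-.008,s["ft_force"])
move_l([.5408,-.1367,.24],speed=.1)
move_to([.45,-.10,.29],quat(np.radians(15)))
d=get_image("wrist");cv2.imwrite("pics/w7.png",d["frame"]);s=state();print(s["time"],s["ft_force"],s["dq"].max())
for p in ([.5408,-.1367,.128],[.5408,-.1367,.148]):print(proj(d,p))
# depth at cap
u,v=proj(d,[.5408,-.1367,.128])[0];print(at_depth(d,u,v))
```

```text
0.1241413954944339 [-5.18853908  1.39921779 10.45183265]
40.7333 [0.56173134 0.13099453 0.91116523] 0.0322480608411716
[[320.89409348 102.15048878]]
[[324.96364739 102.33414138]]
[ 0.54079237 -0.13666553  0.12818663]
```

View pics/w7.png

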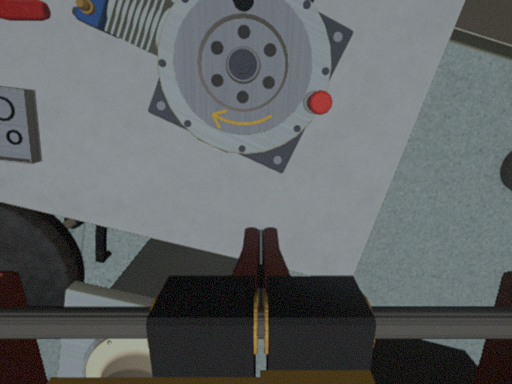

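The wrist picture shows the cap at (320,102). Its depth puts the cap top at 0.128 m, which is fully home, and the wheel is still at its stop. I'm handing the job in.

```bash
python3 -c "
from bench import *
job_done();print(state()['time'])"
```

```text
the job is handed in; nothing more can be done
the job is handed in; nothing more can be done
```

The pump's crank is locked at top dead centre, and I handed the job in with about 41 s of the 58 s used.

- **Turning the wheel:** I held the knob and turned it clockwise from about -1.08 rad. Resistance rose from about -0.35 rad before dead centre, peaked at about 11–12 N and fell to about 1 N at roughly +1.22 rad. I let go there, and the next wrist picture showed the wheel had stayed put.
- **Locking the plunger:** I pressed the red cap down slowly with closed fingers. The plunger slid into the slot at about 5 N and reached its stop, where I pressed to about 10.5 N.
- **Last checks:** After I lifted away, the depth image put the cap top at 128.2 mm, where fully home is 128 mm. The wheel showed no visible movement, the arm was clear, and I saw no sign of having touched a bystander, though I did not measure their final positions.
- **Where estimates disagreed:** My force cues put dead centre anywhere from about +1.15 to +1.27 rad. The plunger catching and going fully home showed that the stopping point was close enough.

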